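# Find the heavy side of a prayer wheel drum

## Robot

A 6-joint arm with a two-finger parallel gripper is mounted at the origin on the work surface. World frame = base frame: x ahead of the robot, y to its left, z up, the work surface at z = 0. Lengths are in m, angles in rad, forces in N, time in s.
With the tool pointing down it reaches from about 0.375 to 0.75 m from the base axis. Payload 9 kg.
Tool frame: the origin (TCP) lies at the centre of the arm's flange, where the gripper is bolted on; the fingertips stand 173 mm ahead of it and the grasp point (between the pads) lies robot.tcp_to_grasp ahead of it (robot.tcp_to_grasp is the distance from the TCP to the grasp point, in m); z points along the fingers, y is the line along which they close (so a half turn about z gives the same grasp; the last joint's range is limited). The gripper opens to 85 mm and grips with 20 to 120 N. Pads are 22 mm wide; open, the fingers measure 114 mm over their backs; the gripper's body (76 mm by 85 mm) begins 54 mm behind the grasp point. The pads swing forward as they close: fully open they stand 13 mm farther back than shut.
Start: joints at [-1.36, 0.104, 0.097, 1.564, 0, 1.353], TCP at [0.249, -0.546, 0.405] pointing down, gripper open.
Joint ranges: [-2.99, 2.99], [-0.84, 1.86], [-1.1, 1.16], [-1.84, 2.11], [-1.51, 1.56], [-3.14, 3.14]. Speed limits (rad/s): [2.22, 2.22, 2.57, 3.14, 3.14, 3.14].

## Interface

Orientations are given as a unit quaternion [w, x, y, z].
In Python, from bench import robot gives the robot as it stands.
- The arm moves only by the tool step_arm, never from a script. Its argument "moves" is a list of rows, each an object of numbers: "rx", "ry", "rz": the turn, a rotation vector about the tool's x, y, z normalised to -1 to 1, where 1 is 360 degrees; "x", "y", "z": the shift along the tool's x, y, z normalised to -1 to 1, where 1 is 25 cm; "fingers": the finger opening in mm, from 0 to 85.4. A call has exactly 5 rows; each row is the pose to reach, as a shift and turn from the pose commanded when the call began, along the tool's axes at that moment, turning the shorter way round; what a row does not reach only later rows make up. A row lasts 1/10 s, in which the tool goes at most 50 mm and 8.59 degrees, less where a joint would pass 70% of its speed; a pose out of reach is approached as far as the arm can. A call with a number of a shift or a turn outside -1 to 1 is refused whole. A call with a gripper value outside its range is refused whole. The fingers move at their own pace and stop on an object; "force" is the grip in N (left out, the last holds). Time passes only in rows, so rows that repeat a pose let the fingers close, or fill a call up. It gives the time, the measured TCP pose, the force, the opening and the grip force at its end, in the units of the state.
- robot.sense(): the state, without advancing time (a new reading comes with each control period).
- robot.read_camera(name): name is "scene" or "top"; returns the picture (480x640x3 uint8, red, green, blue); there is no depth.
- robot.camera_model(name): a dict with "K" (3x3 intrinsics, pixels), "world_from_camera" (4x4, takes a point from camera to world coordinates). Camera axes: x right, y up, looking along -z (the intrinsics and any distortion apply to the point x, -y, -z); pixel columns grow to the right and rows downward; lengths in m; the calibration is good to about 2 mm. A picture is of the moment at which its call begins. camera_model takes no time and is no camera call.
- robot.sign_off(): hands the job in; it is judged then, once.
Trained networks look in the newest picture that a camera, given by its name, has taken for a name from the list of things; names that differ only in an ending like _2 or _b are one class to them, and where a whole thing is asked for, a point or a joint stands for the part that bears it (a point fixed in the world has none). Each returns a list of dicts, best first, with "confidence" (0 to 1); they miss things now and then, are a little off and sometimes report something else, mostly with a low value. They report only what shows in the picture. A call takes as long as a camera call.
- robot.boxes_of(camera, thing): "rect" ([centre column, centre row, width, height] in pixels, round what is visible of it).
The state is a dict: "clock": time; "joints": joint angles; "dq": joint speeds; "joint_torque": joint torques, N m; "tcp_pos": TCP position; "tool_rot": TCP orientation; "force": force on the tool from outside, world axes, zero at the start; "ft_torque": the same for the moment, N m; "gripper_width": finger opening in m; "grip_force": force on a finger pad.
Only numpy, scipy, OpenCV 4.12 (cv2) and the standard library are available. Lean on these libraries where they do the work, as an engineer would, in place of code of your own. Each camera call takes 0.05 s, during which the arm holds its last target. There are 200 camera calls.

## Task

The prayer wheel drum on the truing stand has a weight sealed inside it, off to one side, and nothing shows where. Take the crank's wooden handle and turn the drum once right round, without whirling it, to feel which side is heavy; then bring the heavy side straight down and finish still gripping the handle, holding the drum at rest there. Leave the other things on the bench alone.

Things in the scene. Friction and masses are not known exactly. Their poses are not given: they have to be found in the camera images.
- axle (a point): Point on the drum's level axle line, 150 mm above the bench, in the plane in which the middle of the crank handle circles; fixed to the stand, which stays put but stands and faces otherwise each time. y axis: along the axle from the handle end to the drum; z up; x level, square to the axle. Along y from here: handle -45 to 45 mm, crank arm's hub from 57, drum 69 to 151, pillar from 163.
- drum_mid (a point): Centre of the drum: copper with brass end bands, 122 mm in diameter, 82 mm long, level on its axle, 110 mm along y from point axle; it turns with the crank. A weight of 0.4 to 0.6 kg is sealed inside, fixed about 36 mm off the axle, at any angle to the crank. Axle and drum are carried at one end by a green pillar, 185 mm tall, on a steel foot 140 x 170 x 14 mm.
- handle: The crank's handle: a turned dark wood grip, 90 mm long, 22 to 24 mm in diameter, level and parallel to the axle; origin at its middle. It circles the axle at a radius of 50 mm (100 to 200 mm above the bench) and turns freely on its own pin, so a hand that keeps its orientation can carry it all the way round. A red lacquered handle loose on the bench is another thing.
- wheel (a joint): Turn of drum and crank, rad, up to 14 either way, -1.2 to 1.2 at the start. Handle middle = axle + 50 mm (sin(angle) along axle x, cos(angle) along z). Felt drag of 0.23 N m keeps the drum wherever it is left (at a stop it may push either way). The crank is balanced. To move the handle: 4.6 N for the drag, plus 2.8 to 4.2 N where the heavy side rises level with the axle, minus as much where it sinks.

How it is judged:
By the outcome, as a careful person would: the job done as asked, in the order asked, and still so for the second after the job is handed in, while the arm keeps its last pose, push and grip.
It also fails if it takes over 64 s, if anything falls off the work surface, if the arm or the gripper's body presses on something with over 40 N, if the wrist force passes 120 N, or if a joint passes its speed limit or range.

## Working session

There is one attempt and no reset: what is moved stays moved. The work goes in short steps, Python scripts to look and compute and a tool call to move; the robot and the scene stay as the last step left them, time stands still between calls to the robot, and variables do not carry over. Pictures are saved under pics/ and viewed, at most 10 in all, crops included, and the job is handed in when it is done.

Besides the shell and the picture viewer there is one more tool, called after ">>>" by a JSON object that holds its "op" and its "data", one argument or row to a line. step_arm: Moves the arm, as the interface text tells. Its arguments: {"type":"object","properties":{"moves":{"type":"array"},"force":{"type":"number"}},"required":["moves"]}

```bash
mkdir -p pics; ls; python3 - <<'E'
from bench import robot
import cv2,numpy as np
print(robot.tcp_to_grasp, robot.sense())
for c in("scene","top"):
    cv2.imwrite(f"pics/{c}0.png",robot.read_camera(c)[:,:,::-1])
    m=robot.camera_model(c);print(c,np.round(m["K"],1).tolist(),np.round(m["world_from_camera"],4).tolist(),[k for k in m])
    for t in("handle","drum_mid","wheel"):
        print(t,[(np.round(b["rect"]),round(b["confidence"],2)) for b in robot.boxes_of(c,t)][:3])
E
```

```text
pics
0.1547 {'clock': 0.0, 'joints': array([-1.35975896e+00,  1.04672335e-01,  9.64845414e-02,  1.56390531e+00,
        2.06323706e-05,  1.35308017e+00]), 'dq': array([-0.00146137, -0.00058547, -0.00101802, -0.00149145,  0.00129069,
       -0.00097982]), 'joint_torque': array([-7.58654787e-04, -5.56930017e+01,  5.03647792e+01,  1.67984900e-02,
       -2.46802247e-04,  1.50682138e-05]), 'tcp_pos': array([ 0.24942186, -0.54558246,  0.40394638]), 'tool_rot': array([-6.48348207e-04,  9.77108967e-01,  2.12738446e-01,  1.24813397e-05]), 'force': array([ 0.80917278, -0.40151069, -0.72980826]), 'ft_torque': array([-0.03496438,  0.01070441,  0.01439422]), 'grip_force': 0.0, 'gripper_width': 0.08548524065366757}
scene [[444.8, 0.0, 322.4], [0.0, 444.8, 243.1], [0.0, 0.0, 1.0]] [[-0.5854, -0.5269, 0.6161, 0.982], [0.8107, -0.3882, 0.4383, 0.2799], [0.0082, 0.7561, 0.6544, 0.6479], [0.0, 0.0, 0.0, 1.0]] ['K', 'world_from_camera']
handle [(array([272., 208.,  32.,  32.]), 0.76), (array([315., 290., 121., 200.]), 0.68), (array([302., 251.,  97., 122.]), 0.37)]
drum_mid [(array([305., 251.,  98., 120.]), 0.91)]
wheel [(array([304., 252.,  96., 123.]), 0.57)]
top [[547.2, 0.0, 320.2], [0.0, 547.2, 241.3], [0.0, 0.0, 1.0]] [[0.0677, 0.9748, -0.2125, 0.4432], [-0.9977, 0.0664, -0.0133, 0.0055], [0.0012, 0.2129, 0.9771, 0.8498], [0.0, 0.0, 0.0, 1.0]] ['K', 'world_from_camera']
handle [(array([451., 291.,  77.,  46.]), 0.57)]
drum_mid [(array([403., 262., 177., 112.]), 0.71)]
wheel [(array([405., 261., 174., 111.]), 0.82)]
```

View pics/scene0.png

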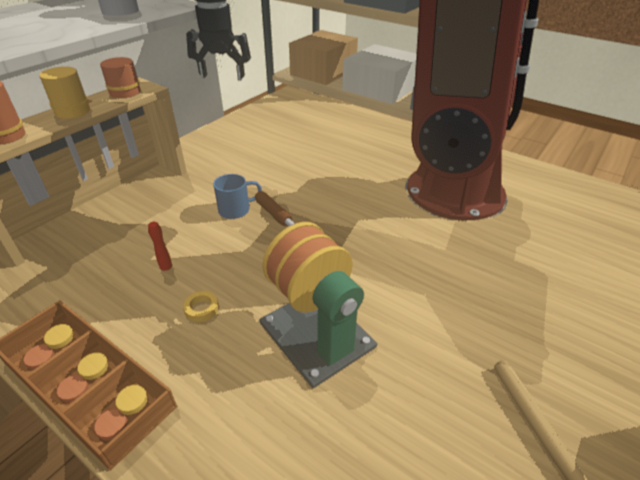

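View pics/top0.png

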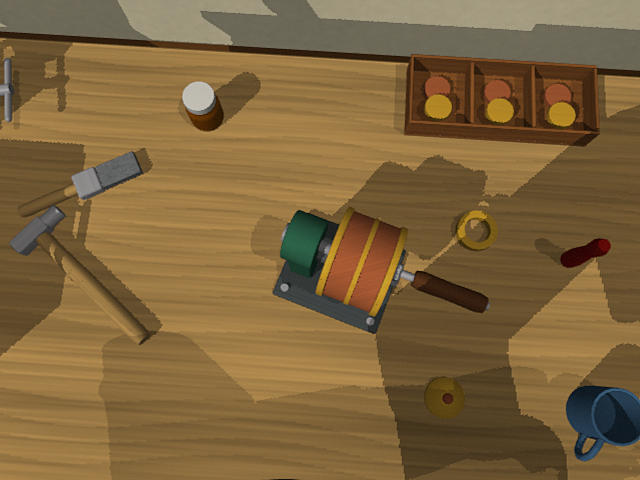

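Scene shows the drum at about (305,265), pillar nearest the camera, and the dark handle running from (260,197) to (290,222). Top shows the handle from (414,278) to (488,304), with drum band edges (407,229)-(376,315) and (349,208)-(318,294). The loose red handle and the mug are separate. I'll fit the pose.

```bash
cat > h.py <<'E'
from bench import robot
import numpy as np
from scipy.optimize import least_squares
from scipy.spatial.transform import Rotation as R
CM={c:robot.camera_model(c) for c in("scene","top")}
def proj(c,p):
    M=np.linalg.inv(CM[c]["world_from_camera"]);q=(M[:3,:3]@np.atleast_2d(p).T).T+M[:3,3]
    K=CM[c]["K"];return np.c_[K[0,2]+K[0,0]*q[:,0]/-q[:,2],K[1,2]+K[1,1]*-q[:,1]/-q[:,2]]
def frame(yaw): # axle x, y, z in world; yaw = direction of axle y
    y=np.array([np.cos(yaw),np.sin(yaw),0]);z=np.array([0,0,1.]);return np.c_[np.cross(y,z),y,z]
def hand(P,s=0):
    F=frame(P[2]);return np.r_[P[:2],.15]+F@np.array([.05*np.sin(P[3]),s,.05*np.cos(P[3])])
def ax(P,s): return np.r_[P[:2],.15]+frame(P[2])[:,1]*s
E
python3 - <<'E'
from h import *
F=lambda P:np.r_[(proj("top",[hand(P,-.045),hand(P,.045),ax(P,.069),ax(P,.151)])-[[488,304],[414,279],[391.5,272],[333.5,251]]).ravel(),
 (proj("scene",[hand(P,-.045),hand(P,.045)])-[[260,197],[290,221]]).ravel()]
for a in(-.8,0,.8):
  s=least_squares(F,[.4,-.2,1.9,a]);print(s.cost,s.x.round(4),hand(s.x).round(3),s.fun.round(1))
P=s.x
G=frame(P[2]);print(proj("scene",[ax(P,.151),ax(P,.2)]).round(), G.round(2).tolist())
E
```

```text
10.364195725508798 [ 0.5437 -0.147   1.3031 -0.215 ] [ 0.533 -0.144  0.199] [-1.9  0.5 -0.3  0.8  0.5 -0.6 -1.4 -0.1 -1.9 -2.  -2.1 -1.3]
10.364195725470738 [ 0.5437 -0.147   1.3031 -0.215 ] [ 0.533 -0.144  0.199] [-1.9  0.5 -0.3  0.8  0.5 -0.6 -1.4 -0.1 -1.9 -2.  -2.1 -1.3]
10.364195725544562 [ 0.5437 -0.147   1.3031 -0.215 ] [ 0.533 -0.144  0.199] [-1.9  0.5 -0.3  0.8  0.5 -0.6 -1.4 -0.1 -1.9 -2.  -2.1 -1.3]
[[323. 280.]
 [344. 298.]] [[0.96, 0.26, 0.0], [-0.26, 0.96, 0.0], [0.0, 0.0, 1.0]]
```

```bash
cat >> h.py <<'E'
P0=np.array([.5437,-.147,1.3031,-.215])
def rot(): w=robot.sense()["tool_rot"];return R.from_quat([w[1],w[2],w[3],w[0]])
def want(yaw): F=frame(yaw); return R.from_matrix(np.c_[np.cross(F[:,0],[0,0,-1.]),F[:,0],[0,0,-1.]])
def delta(tcp,yaw):
    s=robot.sense();r=rot()
    return (r.inv().apply(np.asarray(tcp)-s["tcp_pos"])/.25).round(4),((r.inv()*want(yaw)).as_rotvec()/2/np.pi).round(4)
E
python3 - <<'E'
from h import *
h=hand(P0,-.01);print(delta(h+[0,0,.1547+.09],P0[2]))
print(np.mean([robot.sense()["force"] for _ in range(20)],0))
E
```

```text
(array([ 1.675 , -0.9576, -0.1556]), array([-0.    , -0.    , -0.1391]))
[ 0.49972224  1.21307378 -0.23963002]
```

>>> {"op": "step_arm", "data": {
  "moves": [
    {"x":0.17,"y":-0.1,"z":-0.16},
    {"x":0.34,"y":-0.2,"z":-0.16},
    {"x":0.5,"y":-0.29,"z":-0.16},
    {"x":0.67,"y":-0.38,"z":-0.16},
    {"x":0.84,"y":-0.48,"z":-0.16}
  ]
}}

```text
$.moves[0]: bad value
```

>>> {"op": "step_arm", "data": {
  "moves": [
    {"x":0.17,"y":-0.1,"rz":-0.02},
    {"x":0.34,"y":-0.2,"rz":-0.04},
    {"x":0.5,"y":-0.29,"rz":-0.06},
    {"x":0.67,"y":-0.38,"rz":-0.08},
    {"x":0.83,"y":-0.48,"rz":-0.1}
  ]
}}

```text
$.moves[0]: bad value
```

>>> {"op": "step_arm", "data": {
  "moves": [
    {"rz":-0.02},
    {"rz":-0.038},
    {"rz":-0.038},
    {"rz":-0.038},
    {"rz":-0.038}
  ]
}}

```text
$.moves[0]: bad value
```

```bash
python3 - <<'E'
from h import *
import cv2
print(robot.sense()["tcp_pos"],delta(hand(P0,-.01)+[0,0,.1547],P0[2]))
im=[robot.read_camera(c)[:,:,::-1].copy() for c in("scene","top")]
for c,i in zip(("scene","top"),im):
    for p in proj(c,[hand(P0,-.045),hand(P0),hand(P0,.045),ax(P0,.069),ax(P0,.151)]): cv2.circle(i,tuple(int(round(v)) for v in p),1,(255,255,0),-1)
cv2.imwrite("pics/a.png",np.hstack([cv2.resize(im[0][120:320,180:380],(400,400)),cv2.resize(im[1][180:380,320:520],(400,400))]))
E
```

```text
[ 0.24948991 -0.54566506  0.40461498] (array([ 1.675 , -0.9576,  0.2044]), array([-0.    , -0.    , -0.1391]))
```

View pics/a.png

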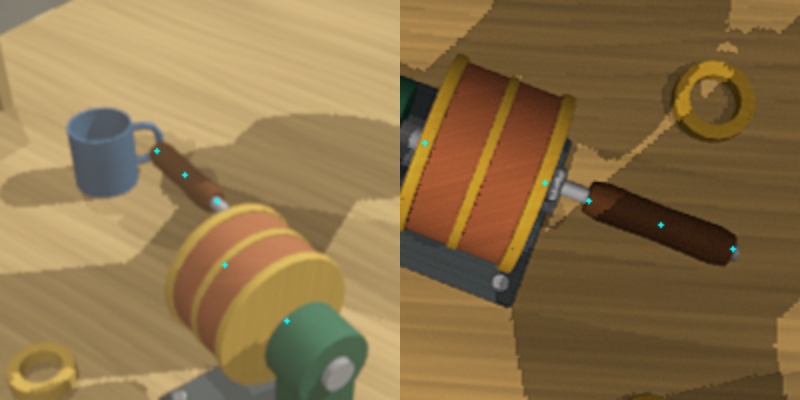

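The overlay lies on the handle in both views: ends at (157,151)/(217,201) in the scene crop and (733,248)/(589,201) in the top crop. The moves were refused because rows need every field, so I'll resend them.

>>> {"op": "step_arm", "data": {
  "moves": [
    {"x":0.17,"y":-0.1,"z":-0.16,"rx":0,"ry":0,"rz":0,"fingers":85},
    {"x":0.34,"y":-0.2,"z":-0.16,"rx":0,"ry":0,"rz":0,"fingers":85},
    {"x":0.5,"y":-0.29,"z":-0.16,"rx":0,"ry":0,"rz":0,"fingers":85},
    {"x":0.67,"y":-0.38,"z":-0.16,"rx":0,"ry":0,"rz":0,"fingers":85},
    {"x":0.84,"y":-0.48,"z":-0.16,"rx":0,"ry":0,"rz":0,"fingers":85}
  ],
  "force": 40
}}

```text
clock: 1.0
tcp_pos: [0.3893, -0.3505, 0.445]
tool_rot: [0.0, 0.977, 0.213, 0.0]
force: [1.5, -0.1, -0.0]
gripper_width: 0.0854
grip_force: 0.0
```

>>> {"op": "step_arm", "data": {
  "moves": [
    {"x":0.17,"y":-0.1,"z":0,"rx":0,"ry":0,"rz":-0.02,"fingers":85},
    {"x":0.34,"y":-0.2,"z":0,"rx":0,"ry":0,"rz":-0.04,"fingers":85},
    {"x":0.5,"y":-0.29,"z":0,"rx":0,"ry":0,"rz":-0.06,"fingers":85},
    {"x":0.67,"y":-0.38,"z":0,"rx":0,"ry":0,"rz":-0.08,"fingers":85},
    {"x":0.83,"y":-0.48,"z":0,"rx":0,"ry":0,"rz":-0.1,"fingers":85}
  ]
}}

```text
clock: 1.5
tcp_pos: [0.5283, -0.155, 0.4448]
tool_rot: [0.0, 0.862, 0.507, 0.0]
force: [0.8, -0.9, 0.3]
gripper_width: 0.0846
grip_force: 0.0
```

>>> {"op": "step_arm", "data": {
  "moves": [
    {"x":0,"y":0,"z":0,"rx":0,"ry":0,"rz":-0.02,"fingers":85},
    {"x":0,"y":0,"z":0,"rx":0,"ry":0,"rz":-0.038,"fingers":85},
    {"x":0,"y":0,"z":0,"rx":0,"ry":0,"rz":-0.038,"fingers":85},
    {"x":0,"y":0,"z":0,"rx":0,"ry":0,"rz":-0.038,"fingers":85},
    {"x":0,"y":0,"z":0,"rx":0,"ry":0,"rz":-0.038,"fingers":85}
  ]
}}

```text
clock: 2.0
tcp_pos: [0.5272, -0.1571, 0.4447]
tool_rot: [0.0, 0.798, 0.602, -0.0]
force: [0.0, 0.6, 0.3]
gripper_width: 0.0848
grip_force: 0.0
```

```bash
python3 - <<'E'
from h import *
import cv2
print(robot.sense()["tcp_pos"],delta(hand(P0,-.01)+[0,0,.1547],P0[2]))
fs=[]
im=[robot.read_camera(c)[:,:,::-1].copy() for c in("scene","top")]
for k in range(6): fs.append(robot.sense()["force"]); robot.boxes_of("top","handle")
print(np.round(fs,2))
cv2.imwrite("pics/b.png",np.hstack([cv2.resize(im[0][120:320,180:380],(400,400)),cv2.resize(im[1][180:380,320:520],(400,400))]))
E
```

```text
[ 0.52718462 -0.15707306  0.44473523] (array([0.0165, 0.0102, 0.3647]), array([ 0.    ,  0.    , -0.0017]))
[[-0.33 -0.03  0.39]
 [-0.02 -0.45 -0.39]
 [ 0.07  0.11  0.51]
 [-0.37  0.52 -0.18]
 [ 0.71 -0.83  1.29]
 [ 0.22  0.16 -0.05]]
```

View pics/b.png

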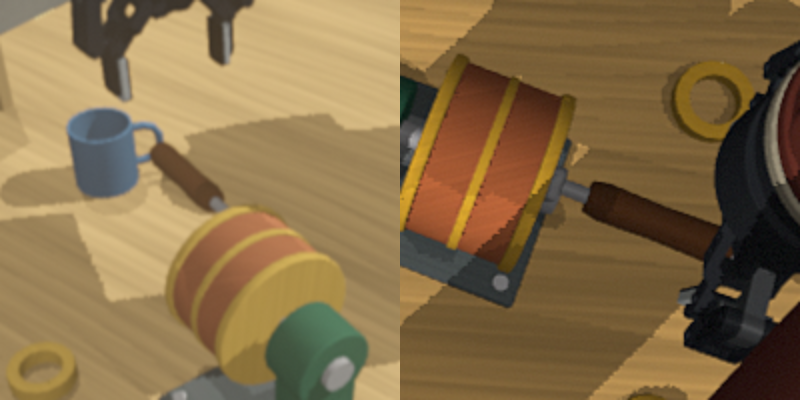

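Gripper is above the handle with the fingers straddling it. Descending and gripping.

>>> {"op": "step_arm", "data": {
  "moves": [
    {"x":0.016,"y":0.01,"z":0.09,"rx":0,"ry":0,"rz":-0.002,"fingers":85},
    {"x":0.016,"y":0.01,"z":0.18,"rx":0,"ry":0,"rz":-0.002,"fingers":85},
    {"x":0.016,"y":0.01,"z":0.27,"rx":0,"ry":0,"rz":-0.002,"fingers":85},
    {"x":0.016,"y":0.01,"z":0.34,"rx":0,"ry":0,"rz":-0.002,"fingers":85},
    {"x":0.016,"y":0.01,"z":0.365,"rx":0,"ry":0,"rz":-0.002,"fingers":85}
  ]
}}

```text
clock: 2.9
tcp_pos: [0.5304, -0.1533, 0.3514]
tool_rot: [-0.001, 0.794, 0.608, -0.001]
force: [0.9, -0.1, 0.2]
gripper_width: 0.0851
grip_force: 0.0
```

>>> {"op": "step_arm", "data": {
  "moves": [
    {"x":0,"y":0,"z":0,"rx":0,"ry":0,"rz":0,"fingers":40},
    {"x":0,"y":0,"z":0,"rx":0,"ry":0,"rz":0,"fingers":10},
    {"x":0,"y":0,"z":0,"rx":0,"ry":0,"rz":0,"fingers":10},
    {"x":0,"y":0,"z":0,"rx":0,"ry":0,"rz":0,"fingers":10},
    {"x":0,"y":0,"z":0,"rx":0,"ry":0,"rz":0,"fingers":10}
  ],
  "force": 40
}}

```text
clock: 3.4
tcp_pos: [0.5312, -0.1538, 0.3544]
tool_rot: [0.001, 0.794, 0.608, 0.0]
force: [1.4, 0.5, 2.7]
gripper_width: 0.0217
grip_force: 39.9
```

>>> {"op": "step_arm", "data": {
  "moves": [
    {"x":0,"y":0,"z":0,"rx":0,"ry":0,"rz":0,"fingers":10},
    {"x":0,"y":0,"z":0,"rx":0,"ry":0,"rz":0,"fingers":10},
    {"x":0,"y":0,"z":0,"rx":0,"ry":0,"rz":0,"fingers":10},
    {"x":0,"y":0,"z":0,"rx":0,"ry":0,"rz":0,"fingers":10},
    {"x":0,"y":0,"z":0,"rx":0,"ry":0,"rz":0,"fingers":10}
  ]
}}

```text
clock: 3.9
tcp_pos: [0.5311, -0.1538, 0.3543]
tool_rot: [0.001, 0.794, 0.608, 0.0]
force: [1.9, -0.2, 5.3]
gripper_width: 0.0217
grip_force: 40.3
```

```bash
python3 - <<'E'
from h import *
s=robot.sense();print(s["tcp_pos"],s["force"],s["ft_torque"],s["gripper_width"],s["grip_force"],delta(hand(P0,-.01)+[0,0,.1547],P0[2]))
# circle plan: offsets in tool y (axle x) and tool z (down), units of 25cm, per 15 deg from start angle
a0=P0[3]
for d in range(0,361,3):
    a=a0+np.radians(d); print(d,round(.2*(np.sin(a)-np.sin(a0)),3),round(-.2*(np.cos(a)-np.cos(a0)),3),end=" | ")
E
```

```text
[ 0.5311309  -0.15375883  0.35434803] [ 1.89864577 -0.20902916  5.28231266] [-0.07923881 -0.42470139 -0.20484636] 0.021699811913844628 40.277750116365496 (array([-0.0006, -0.0013,  0.0032]), array([0.0003, 0.0001, 0.0008]))
0 0.0 -0.0 | 3 0.01 -0.002 | 6 0.021 -0.003 | 9 0.031 -0.004 | 12 0.042 -0.005 | 15 0.052 -0.004 | 18 0.062 -0.004 | 21 0.073 -0.002 | 24 0.083 -0.0 | 27 0.093 0.002 | 30 0.103 0.005 | 33 0.113 0.008 | 36 0.123 0.012 | 39 0.132 0.017 | 42 0.142 0.022 | 45 0.151 0.027 | 48 0.159 0.033 | 51 0.168 0.039 | 54 0.176 0.046 | 57 0.183 0.053 | 60 0.191 0.061 | 63 0.197 0.069 | 66 0.204 0.077 | 69 0.21 0.086 | 72 0.215 0.094 | 75 0.22 0.104 | 78 0.225 0.113 | 81 0.229 0.123 | 84 0.233 0.133 | 87 0.236 0.143 | 90 0.238 0.153 | 93 0.24 0.163 | 96 0.241 0.173 | 99 0.242 0.184 | 102 0.243 0.194 | 105 0.242 0.205 | 108 0.242 0.215 | 111 0.24 0.226 | 114 0.239 0.236 | 117 0.236 0.246 | 120 0.233 0.256 | 123 0.23 0.266 | 126 0.226 0.276 | 129 0.221 0.285 | 132 0.216 0.294 | 135 0.211 0.303 | 138 0.205 0.312 | 141 0.199 0.32 | 144 0.192 0.328 | 147 0.185 0.336 | 150 0.177 0.343 | 
[... 593 characters left out ...]
.124 0.305 | 252 -0.13 0.296 | 255 -0.135 0.287 | 258 -0.14 0.278 | 261 -0.144 0.268 | 264 -0.147 0.258 | 267 -0.15 0.248 | 270 -0.153 0.238 | 273 -0.155 0.228 | 276 -0.156 0.217 | 279 -0.157 0.207 | 282 -0.157 0.197 | 285 -0.157 0.186 | 288 -0.156 0.176 | 291 -0.155 0.165 | 294 -0.153 0.155 | 297 -0.151 0.145 | 300 -0.148 0.135 | 303 -0.144 0.125 | 306 -0.14 0.115 | 309 -0.136 0.106 | 312 -0.131 0.096 | 315 -0.126 0.087 | 318 -0.12 0.079 | 321 -0.113 0.07 | 324 -0.107 0.062 | 327 -0.1 0.055 | 330 -0.092 0.048 | 333 -0.084 0.041 | 336 -0.076 0.034 | 339 -0.067 0.028 | 342 -0.058 0.023 | 345 -0.049 0.018 | 348 -0.04 0.013 | 351 -0.03 0.009 | 354 -0.02 0.006 | 357 -0.01 0.003 | 360 -0.0 -0.0 |
```

>>> {"op": "step_arm", "data": {
  "moves": [
    {"x":0,"y":0.01,"z":-0.002,"rx":0,"ry":0,"rz":0,"fingers":10},
    {"x":0,"y":0.021,"z":-0.003,"rx":0,"ry":0,"rz":0,"fingers":10},
    {"x":0,"y":0.031,"z":-0.004,"rx":0,"ry":0,"rz":0,"fingers":10},
    {"x":0,"y":0.042,"z":-0.005,"rx":0,"ry":0,"rz":0,"fingers":10},
    {"x":0,"y":0.052,"z":-0.004,"rx":0,"ry":0,"rz":0,"fingers":10}
  ]
}}

```text
clock: 4.4
tcp_pos: [0.5434, -0.1574, 0.3544]
tool_rot: [0.0, 0.794, 0.608, -0.001]
force: [-2.7, -4.3, 3.4]
gripper_width: 0.0216
grip_force: 39.8
```

>>> {"op": "step_arm", "data": {
  "moves": [
    {"x":0,"y":0.01,"z":0,"rx":0,"ry":0,"rz":0,"fingers":10},
    {"x":0,"y":0.021,"z":0.002,"rx":0,"ry":0,"rz":0,"fingers":10},
    {"x":0,"y":0.031,"z":0.004,"rx":0,"ry":0,"rz":0,"fingers":10},
    {"x":0,"y":0.041,"z":0.006,"rx":0,"ry":0,"rz":0,"fingers":10},
    {"x":0,"y":0.051,"z":0.009,"rx":0,"ry":0,"rz":0,"fingers":10}
  ]
}}

```text
clock: 4.9
tcp_pos: [0.5554, -0.161, 0.3514]
tool_rot: [-0.0, 0.794, 0.608, -0.001]
force: [-5.8, -7.2, -0.9]
gripper_width: 0.0215
grip_force: 39.7
```

```bash
cat >> h.py <<'E'
def plan(d0,d1,step=15,a0=P0[3]):
    T=lambda d:np.array([.2*np.sin(a0+np.radians(d)),-.2*np.cos(a0+np.radians(d))])
    for d in range(d0,d1,step):
        print(d,[tuple((T(d+step*j/5).round(3)-T(d).round(3)).round(3)) for j in range(1,6)])
def axf(v): return frame(P0[2]).T@v
E
python3 - <<'E' | sed 's/np.float64//g'
from h import *
print(axf(robot.sense()["force"]),axf(robot.sense()["tcp_pos"]-np.r_[P0[:2],.3047]));plan(30,360)
E
```

```text
[-3.68170304 -8.4759948  -0.9032326 ] [ 0.01496551 -0.01040494  0.04671284]
30 [((0.01), (0.004)), ((0.019), (0.008)), ((0.029), (0.012)), ((0.038), (0.017)), ((0.047), (0.023))]
45 [((0.009), (0.006)), ((0.017), (0.012)), ((0.025), (0.019)), ((0.033), (0.026)), ((0.04), (0.033))]
60 [((0.007), (0.008)), ((0.013), (0.017)), ((0.019), (0.025)), ((0.025), (0.034)), ((0.03), (0.043))]
75 [((0.004), (0.01)), ((0.008), (0.019)), ((0.012), (0.029)), ((0.015), (0.039)), ((0.017), (0.049))]
90 [((0.002), (0.011)), ((0.004), (0.021)), ((0.005), (0.031)), ((0.005), (0.042)), ((0.005), (0.052))]
105 [((-0.001), (0.011)), ((-0.002), (0.021)), ((-0.004), (0.031)), ((-0.007), (0.042)), ((-0.009), (0.052))]
120 [((-0.004), (0.01)), ((-0.008), (0.019)), ((-0.012), (0.029)), ((-0.017), (0.038)), ((-0.023), (0.047))]
135 [((-0.006), (0.009)), ((-0.012), (0.017)), ((-0.019), (0.025)), ((-0.026), (0.033)), ((-0.033), (0.04))]
150 [((-0.008), (0.007)), ((-0.017), (0.013)), ((-0.025), (0.019)), ((-0.034), (0.025)), ((-0.043), (0.03))]
165 [((-0.01), (0.004)), ((-0.019), (0.008)), ((-0.029), (0.012)), ((-0
[... 679 characters left out ...]
.015), (-0.039)), ((-0.017), (-0.049))]
270 [((-0.002), (-0.011)), ((-0.004), (-0.021)), ((-0.005), (-0.031)), ((-0.005), (-0.042)), ((-0.005), (-0.052))]
285 [((0.001), (-0.011)), ((0.002), (-0.021)), ((0.004), (-0.031)), ((0.007), (-0.042)), ((0.009), (-0.052))]
300 [((0.004), (-0.01)), ((0.008), (-0.019)), ((0.012), (-0.029)), ((0.017), (-0.038)), ((0.023), (-0.047))]
315 [((0.006), (-0.009)), ((0.012), (-0.017)), ((0.019), (-0.025)), ((0.026), (-0.033)), ((0.033), (-0.04))]
330 [((0.008), (-0.007)), ((0.017), (-0.013)), ((0.025), (-0.019)), ((0.034), (-0.025)), ((0.043), (-0.03))]
345 [((0.01), (-0.004)), ((0.019), (-0.008)), ((0.029), (-0.012)), ((0.039), (-0.015)), ((0.049), (-0.017))]
```

>>> {"op": "step_arm", "data": {
  "moves": [
    {"x":0,"y":0.01,"z":0.004,"rx":0,"ry":0,"rz":0,"fingers":10},
    {"x":-0.001,"y":0.019,"z":0.008,"rx":0,"ry":0,"rz":0,"fingers":10},
    {"x":-0.001,"y":0.029,"z":0.012,"rx":0,"ry":0,"rz":0,"fingers":10},
    {"x":-0.001,"y":0.038,"z":0.017,"rx":0,"ry":0,"rz":0,"fingers":10},
    {"x":-0.002,"y":0.047,"z":0.023,"rx":0,"ry":0,"rz":0,"fingers":10}
  ]
}}

```text
clock: 5.4
tcp_pos: [0.5663, -0.1645, 0.3452]
tool_rot: [-0.001, 0.794, 0.608, -0.002]
force: [-6.4, -7.1, -1.0]
gripper_width: 0.0214
grip_force: 39.8
```

>>> {"op": "step_arm", "data": {
  "moves": [
    {"x":0,"y":0.009,"z":0.006,"rx":0,"ry":0,"rz":0,"fingers":10},
    {"x":-0.001,"y":0.017,"z":0.012,"rx":0,"ry":0,"rz":0,"fingers":10},
    {"x":-0.001,"y":0.025,"z":0.019,"rx":0,"ry":0,"rz":0,"fingers":10},
    {"x":-0.001,"y":0.033,"z":0.026,"rx":0,"ry":0,"rz":0,"fingers":10},
    {"x":-0.002,"y":0.04,"z":0.033,"rx":0,"ry":0,"rz":0,"fingers":10}
  ]
}}

```text
clock: 5.9
tcp_pos: [0.5754, -0.1673, 0.3365]
tool_rot: [-0.002, 0.794, 0.608, -0.002]
force: [-10.2, -4.8, -0.1]
gripper_width: 0.0216
grip_force: 39.6
```

>>> {"op": "step_arm", "data": {
  "moves": [
    {"x":0,"y":0.007,"z":0.008,"rx":0,"ry":0,"rz":0,"fingers":10},
    {"x":0,"y":0.013,"z":0.017,"rx":0,"ry":0,"rz":0,"fingers":10},
    {"x":-0.001,"y":0.019,"z":0.025,"rx":0,"ry":0,"rz":0,"fingers":10},
    {"x":-0.001,"y":0.025,"z":0.034,"rx":0,"ry":0,"rz":0,"fingers":10},
    {"x":-0.001,"y":0.03,"z":0.043,"rx":0,"ry":0,"rz":0,"fingers":10}
  ]
}}

```text
clock: 6.4
tcp_pos: [0.5821, -0.1694, 0.3256]
tool_rot: [-0.002, 0.794, 0.608, -0.003]
force: [-13.0, -5.4, 0.9]
gripper_width: 0.0214
grip_force: 39.0
```

```bash
python3 - <<'E'
from h import *
for f in([-2.7,-4.3,3.4],[-5.8,-7.2,-.9],robot.sense()["force"]):print(axf(np.array(f)).round(2))
s=robot.sense();print(axf(s["tcp_pos"]-np.r_[P0[:2],.3047]),s["ft_torque"])
E
```

```text
[-1.47 -4.86  3.4 ]
[-3.69 -8.48 -0.9 ]
[-11.09  -8.61   0.86]
[ 0.04297553 -0.01144352  0.02091629] [-0.99221805  2.64079525 -0.17706663]
```

>>> {"op": "step_arm", "data": {
  "moves": [
    {"x":0,"y":0.003,"z":0.01,"rx":0,"ry":0,"rz":0,"fingers":10},
    {"x":-0.001,"y":0.006,"z":0.019,"rx":0,"ry":0,"rz":0,"fingers":10},
    {"x":-0.001,"y":0.009,"z":0.029,"rx":0,"ry":0,"rz":0,"fingers":10},
    {"x":-0.001,"y":0.011,"z":0.039,"rx":0,"ry":0,"rz":0,"fingers":10},
    {"x":-0.001,"y":0.013,"z":0.049,"rx":0,"ry":0,"rz":0,"fingers":10}
  ]
}}

```text
clock: 6.9
tcp_pos: [0.5854, -0.1705, 0.314]
tool_rot: [-0.002, 0.794, 0.608, -0.002]
force: [-13.1, -4.3, 5.0]
gripper_width: 0.0216
grip_force: 39.4
```

>>> {"op": "step_arm", "data": {
  "moves": [
    {"x":0,"y":0.002,"z":0.011,"rx":0,"ry":0,"rz":0,"fingers":10},
    {"x":0,"y":0.004,"z":0.021,"rx":0,"ry":0,"rz":0,"fingers":10},
    {"x":0,"y":0.005,"z":0.031,"rx":0,"ry":0,"rz":0,"fingers":10},
    {"x":0,"y":0.005,"z":0.042,"rx":0,"ry":0,"rz":0,"fingers":10},
    {"x":0,"y":0.005,"z":0.052,"rx":0,"ry":0,"rz":0,"fingers":10}
  ]
}}

```text
clock: 7.4
tcp_pos: [0.5863, -0.1707, 0.3013]
tool_rot: [-0.002, 0.794, 0.608, -0.003]
force: [-17.4, -2.8, 9.2]
gripper_width: 0.0217
grip_force: 39.5
```

>>> {"op": "step_arm", "data": {
  "moves": [
    {"x":0,"y":-0.001,"z":0.011,"rx":0,"ry":0,"rz":0,"fingers":10},
    {"x":0,"y":-0.002,"z":0.021,"rx":0,"ry":0,"rz":0,"fingers":10},
    {"x":0,"y":-0.004,"z":0.031,"rx":0,"ry":0,"rz":0,"fingers":10},
    {"x":0,"y":-0.007,"z":0.042,"rx":0,"ry":0,"rz":0,"fingers":10},
    {"x":0,"y":-0.009,"z":0.052,"rx":0,"ry":0,"rz":0,"fingers":10}
  ]
}}

```text
clock: 7.9
tcp_pos: [0.584, -0.17, 0.289]
tool_rot: [-0.002, 0.794, 0.608, -0.002]
force: [-18.5, -2.3, 13.6]
gripper_width: 0.0215
grip_force: 39.8
```

>>> {"op": "step_arm", "data": {
  "moves": [
    {"x":0,"y":-0.004,"z":0.01,"rx":0,"ry":0,"rz":0,"fingers":10},
    {"x":0,"y":-0.008,"z":0.019,"rx":0,"ry":0,"rz":0,"fingers":10},
    {"x":0,"y":-0.012,"z":0.029,"rx":0,"ry":0,"rz":0,"fingers":10},
    {"x":0.001,"y":-0.017,"z":0.038,"rx":0,"ry":0,"rz":0,"fingers":10},
    {"x":0.001,"y":-0.023,"z":0.047,"rx":0,"ry":0,"rz":0,"fingers":10}
  ]
}}

```text
clock: 8.4
tcp_pos: [0.579, -0.1684, 0.2784]
tool_rot: [-0.001, 0.794, 0.608, -0.002]
force: [-16.4, -2.6, 19.3]
gripper_width: 0.0213
grip_force: 40.5
```

```bash
python3 - <<'E'
from h import *
s=robot.sense();print(axf(s["force"]),axf(s["tcp_pos"]-np.r_[P0[:2],.3047]),s["ft_torque"])
E
```

```text
[-15.11904624  -6.88362224  19.25410273] [ 0.0397365  -0.01132625 -0.02625164] [-0.40112113  3.20767741 -0.1899802 ]
```

```bash
cat > log.py <<'E'
D=[[.5434,-.1574,.3544,-2.7,-4.3,3.4],[.5554,-.161,.3514,-5.8,-7.2,-.9],[.5663,-.1645,.3452,-6.4,-7.1,-1],[.5754,-.1673,.3365,-10.2,-4.8,-.1],[.5821,-.1694,.3256,-13,-5.4,.9],
[.5854,-.1705,.314,-13.1,-4.3,5],[.5863,-.1707,.3013,-17.4,-2.8,9.2],[.584,-.17,.289,-18.5,-2.3,13.6],[.579,-.1684,.2784,-16.4,-2.6,19.3]]
E
cat > fit.py <<'E'
from h import *
from log import D
D=np.array(D);p=np.array([axf(d[:3]-np.r_[P0[:2],.3047]) for d in D]);f=np.array([axf(d[3:]) for d in D])
q=p[:,[0,2]];fq=f[:,[0,2]]
c=least_squares(lambda c:np.hypot(*(q-c).T)-.05,[0,0]).x
c2=least_squares(lambda c:np.hypot(*(q-c[:2]).T)-c[2],[0,0,.05]).x
print("centre mm",c*1e3,"free",c2*1e3)
a=np.arctan2(q[:,0]-c[0],q[:,1]-c[1]);r=np.c_[np.sin(a),np.cos(a)];t=np.c_[np.cos(a),-np.sin(a)]
ft=(fq*t).sum(1)
for row in zip(np.degrees(a),ft,(fq*r).sum(1),f[:,1],(np.hypot(*(q-c).T)-.05)*1e3):print(np.round(row,1))
A=np.c_[np.ones_like(a),np.cos(a),np.sin(a)];x,res,*_=np.linalg.lstsq(A,ft,rcond=None)
print("drag,cos,sin",x,"amp",np.hypot(x[1],x[2]),"rms",np.std(ft-A@x))
# ft = -drag - amp*sin(a+b) hits where weight (angle a+b from top) ... 
E
python3 fit.py
```

```text
centre mm [-2.62127461 -0.04779117] free [-2.39616069  0.0617063  49.79098867]
[ 5.8 -1.8  3.2 -4.9  0. ]
[20.6 -3.1 -2.1 -8.5 -0. ]
[35.6 -2.9 -3.3 -8.5 -0.1]
[50.4 -5.4 -6.7 -7.3  0. ]
[65.3 -5.5 -9.7 -8.6  0.2]
[ 79.2  -7.1 -10.4  -7.6  -0.1]
[ 93.8  -8.1 -16.6  -7.3   0.1]
[ 1.082e+02 -7.500e+00 -2.060e+01 -7.100e+00  1.000e-01]
[121.8  -8.4 -23.   -6.8  -0.2]
drag,cos,sin [-4.22676462  2.79107814 -3.13487987] amp 4.197331173904317 rms 0.48345187325847455
```

```bash
python3 - <<'E' | sed 's/np.float64//g'
from h import *
T=lambda d:np.array([.2*np.sin(np.radians(d)),-.2*np.cos(np.radians(d))]).round(3)
cur=np.array([.0435*4,.0269*4]).round(3)
for k in range(17):
    d=121.7+15*k;rows=[]
    for j in range(1,6):
        g=T(d+3*j)+(0 if k else (1-j/5)*(cur-T(121.7)));rows.append(((g-cur)).round(3))
    print(round(d+15,1),[(round(-.03*y,3)+0.,y,z) for y,z in rows]);cur=cur+rows[-1]
E
```

```text
136.7 [((0.0), (-0.007), (0.008)), ((0.0), (-0.014), (0.016)), ((0.001), (-0.02), (0.023)), ((0.001), (-0.028), (0.031)), ((0.001), (-0.037), (0.038))]
151.7 [((0.0), (-0.008), (0.007)), ((0.0), (-0.016), (0.013)), ((0.001), (-0.024), (0.019)), ((0.001), (-0.033), (0.025)), ((0.001), (-0.042), (0.03))]
166.7 [((0.0), (-0.01), (0.005)), ((0.001), (-0.019), (0.009)), ((0.001), (-0.029), (0.013)), ((0.001), (-0.039), (0.016)), ((0.001), (-0.049), (0.019))]
181.7 [((0.0), (-0.01), (0.002)), ((0.001), (-0.021), (0.003)), ((0.001), (-0.031), (0.004)), ((0.001), (-0.041), (0.005)), ((0.002), (-0.052), (0.005))]
196.7 [((0.0), (-0.01), (-0.001)), ((0.001), (-0.021), (-0.002)), ((0.001), (-0.031), (-0.003)), ((0.001), (-0.041), (-0.006)), ((0.002), (-0.051), (-0.008))]
211.7 [((0.0), (-0.01), (-0.004)), ((0.001), (-0.02), (-0.007)), ((0.001), (-0.03), (-0.012)), ((0.001), (-0.039), (-0.017)), ((0.001), (-0.048), (-0.022))]
226.7 [((0.0), (-0.009), (-0.006)), ((0.001), (-0.017), (-0.012)), ((0.001), (-0.025), (-0.018)), ((0.001), (-0.033), (-0.025)), ((0.001), (-0.041), (-0.033))]
241.7 [((0.0
[... 824 characters left out ...]
8), (-0.025)), ((-0.001), (0.025), (-0.033)), ((-0.001), (0.033), (-0.041))]
331.7 [((0.0), (0.008), (-0.007)), ((0.0), (0.016), (-0.013)), ((-0.001), (0.024), (-0.019)), ((-0.001), (0.033), (-0.025)), ((-0.001), (0.042), (-0.03))]
346.7 [((0.0), (0.01), (-0.005)), ((-0.001), (0.019), (-0.009)), ((-0.001), (0.029), (-0.013)), ((-0.001), (0.039), (-0.016)), ((-0.001), (0.049), (-0.019))]
361.7 [((0.0), (0.01), (-0.002)), ((-0.001), (0.021), (-0.003)), ((-0.001), (0.031), (-0.004)), ((-0.001), (0.041), (-0.005)), ((-0.002), (0.052), (-0.005))]
376.7 [((0.0), (0.01), (0.001)), ((-0.001), (0.021), (0.002)), ((-0.001), (0.031), (0.003)), ((-0.001), (0.041), (0.006)), ((-0.002), (0.051), (0.008))]
```

>>> {"op": "step_arm", "data": {
  "moves": [
    {"x":0,"y":-0.007,"z":0.008,"rx":0,"ry":0,"rz":0,"fingers":10},
    {"x":0,"y":-0.014,"z":0.016,"rx":0,"ry":0,"rz":0,"fingers":10},
    {"x":0,"y":-0.02,"z":0.023,"rx":0,"ry":0,"rz":0,"fingers":10},
    {"x":0,"y":-0.028,"z":0.031,"rx":0,"ry":0,"rz":0,"fingers":10},
    {"x":0,"y":-0.037,"z":0.038,"rx":0,"ry":0,"rz":0,"fingers":10}
  ]
}}

```text
clock: 8.9
tcp_pos: [0.5715, -0.1663, 0.2698]
tool_rot: [0.001, 0.794, 0.608, 0.0]
force: [-4.5, -2.8, 14.8]
gripper_width: 0.0218
grip_force: 41.8
```

>>> {"op": "step_arm", "data": {
  "moves": [
    {"x":0,"y":-0.008,"z":0.007,"rx":0,"ry":0,"rz":0,"fingers":10},
    {"x":0,"y":-0.016,"z":0.013,"rx":0,"ry":0,"rz":0,"fingers":10},
    {"x":0.001,"y":-0.024,"z":0.019,"rx":0,"ry":0,"rz":0,"fingers":10},
    {"x":0.001,"y":-0.033,"z":0.025,"rx":0,"ry":0,"rz":0,"fingers":10},
    {"x":0.001,"y":-0.042,"z":0.03,"rx":0,"ry":0,"rz":0,"fingers":10}
  ]
}}

```text
clock: 9.4
tcp_pos: [0.5623, -0.1635, 0.2625]
tool_rot: [0.002, 0.794, 0.608, 0.001]
force: [2.8, -2.8, 11.2]
gripper_width: 0.0215
grip_force: 42.2
```

>>> {"op": "step_arm", "data": {
  "moves": [
    {"x":0,"y":-0.01,"z":0.005,"rx":0,"ry":0,"rz":0,"fingers":10},
    {"x":0.001,"y":-0.019,"z":0.009,"rx":0,"ry":0,"rz":0,"fingers":10},
    {"x":0.001,"y":-0.029,"z":0.013,"rx":0,"ry":0,"rz":0,"fingers":10},
    {"x":0.001,"y":-0.039,"z":0.016,"rx":0,"ry":0,"rz":0,"fingers":10},
    {"x":0.001,"y":-0.049,"z":0.019,"rx":0,"ry":0,"rz":0,"fingers":10}
  ]
}}

```text
clock: 9.9
tcp_pos: [0.5508, -0.16, 0.2571]
tool_rot: [0.002, 0.794, 0.609, 0.001]
force: [6.8, -3.2, 5.1]
gripper_width: 0.022
grip_force: 42.3
```

>>> {"op": "step_arm", "data": {
  "moves": [
    {"x":0,"y":-0.01,"z":0.002,"rx":0,"ry":0,"rz":0,"fingers":10},
    {"x":0.001,"y":-0.021,"z":0.003,"rx":0,"ry":0,"rz":0,"fingers":10},
    {"x":0.001,"y":-0.031,"z":0.004,"rx":0,"ry":0,"rz":0,"fingers":10},
    {"x":0.001,"y":-0.041,"z":0.005,"rx":0,"ry":0,"rz":0,"fingers":10},
    {"x":0.002,"y":-0.052,"z":0.005,"rx":0,"ry":0,"rz":0,"fingers":10}
  ]
}}

```text
clock: 10.4
tcp_pos: [0.5381, -0.156, 0.2549]
tool_rot: [0.002, 0.794, 0.609, 0.001]
force: [6.3, -3.7, -1.0]
gripper_width: 0.0216
grip_force: 41.9
```

>>> {"op": "step_arm", "data": {
  "moves": [
    {"x":0,"y":-0.01,"z":-0.001,"rx":0,"ry":0,"rz":0,"fingers":10},
    {"x":0.001,"y":-0.021,"z":-0.002,"rx":0,"ry":0,"rz":0,"fingers":10},
    {"x":0.001,"y":-0.031,"z":-0.003,"rx":0,"ry":0,"rz":0,"fingers":10},
    {"x":0.001,"y":-0.041,"z":-0.006,"rx":0,"ry":0,"rz":0,"fingers":10},
    {"x":0.002,"y":-0.051,"z":-0.008,"rx":0,"ry":0,"rz":0,"fingers":10}
  ]
}}

```text
clock: 10.9
tcp_pos: [0.5255, -0.152, 0.2563]
tool_rot: [0.001, 0.794, 0.609, 0.001]
force: [6.2, -3.7, -2.3]
gripper_width: 0.0214
grip_force: 41.6
```

>>> {"op": "step_arm", "data": {
  "moves": [
    {"x":0,"y":-0.01,"z":-0.004,"rx":0,"ry":0,"rz":0,"fingers":10},
    {"x":0.001,"y":-0.02,"z":-0.007,"rx":0,"ry":0,"rz":0,"fingers":10},
    {"x":0.001,"y":-0.03,"z":-0.012,"rx":0,"ry":0,"rz":0,"fingers":10},
    {"x":0.001,"y":-0.039,"z":-0.017,"rx":0,"ry":0,"rz":0,"fingers":10},
    {"x":0.001,"y":-0.048,"z":-0.022,"rx":0,"ry":0,"rz":0,"fingers":10}
  ]
}}

```text
clock: 11.4
tcp_pos: [0.5137, -0.1484, 0.2614]
tool_rot: [0.0, 0.794, 0.609, 0.001]
force: [4.3, -2.0, -2.8]
gripper_width: 0.0216
grip_force: 41.3
```

>>> {"op": "step_arm", "data": {
  "moves": [
    {"x":0,"y":-0.009,"z":-0.006,"rx":0,"ry":0,"rz":0,"fingers":10},
    {"x":0.001,"y":-0.017,"z":-0.012,"rx":0,"ry":0,"rz":0,"fingers":10},
    {"x":0.001,"y":-0.025,"z":-0.018,"rx":0,"ry":0,"rz":0,"fingers":10},
    {"x":0.001,"y":-0.033,"z":-0.025,"rx":0,"ry":0,"rz":0,"fingers":10},
    {"x":0.001,"y":-0.041,"z":-0.033,"rx":0,"ry":0,"rz":0,"fingers":10}
  ]
}}

```text
clock: 11.9
tcp_pos: [0.5033, -0.1452, 0.27]
tool_rot: [-0.0, 0.793, 0.609, 0.0]
force: [3.2, 2.7, -4.3]
gripper_width: 0.0217
grip_force: 41.1
```

>>> {"op": "step_arm", "data": {
  "moves": [
    {"x":0,"y":-0.007,"z":-0.008,"rx":0,"ry":0,"rz":0,"fingers":10},
    {"x":0,"y":-0.013,"z":-0.016,"rx":0,"ry":0,"rz":0,"fingers":10},
    {"x":0.001,"y":-0.019,"z":-0.024,"rx":0,"ry":0,"rz":0,"fingers":10},
    {"x":0.001,"y":-0.025,"z":-0.033,"rx":0,"ry":0,"rz":0,"fingers":10},
    {"x":0.001,"y":-0.03,"z":-0.042,"rx":0,"ry":0,"rz":0,"fingers":10}
  ]
}}

```text
clock: 12.4
tcp_pos: [0.4959, -0.1429, 0.2805]
tool_rot: [-0.001, 0.793, 0.609, -0.0]
force: [1.3, 5.3, -4.6]
gripper_width: 0.0215
grip_force: 40.7
```

>>> {"op": "step_arm", "data": {
  "moves": [
    {"x":0,"y":-0.005,"z":-0.01,"rx":0,"ry":0,"rz":0,"fingers":10},
    {"x":0,"y":-0.009,"z":-0.019,"rx":0,"ry":0,"rz":0,"fingers":10},
    {"x":0,"y":-0.013,"z":-0.029,"rx":0,"ry":0,"rz":0,"fingers":10},
    {"x":0,"y":-0.016,"z":-0.039,"rx":0,"ry":0,"rz":0,"fingers":10},
    {"x":0.001,"y":-0.019,"z":-0.049,"rx":0,"ry":0,"rz":0,"fingers":10}
  ]
}}

```text
clock: 12.9
tcp_pos: [0.4913, -0.1414, 0.2929]
tool_rot: [-0.001, 0.793, 0.609, -0.0]
force: [-0.5, 4.1, -3.6]
gripper_width: 0.0216
grip_force: 40.6
```

>>> {"op": "step_arm", "data": {
  "moves": [
    {"x":0,"y":-0.002,"z":-0.01,"rx":0,"ry":0,"rz":0,"fingers":10},
    {"x":0,"y":-0.003,"z":-0.021,"rx":0,"ry":0,"rz":0,"fingers":10},
    {"x":0,"y":-0.004,"z":-0.031,"rx":0,"ry":0,"rz":0,"fingers":10},
    {"x":0,"y":-0.005,"z":-0.041,"rx":0,"ry":0,"rz":0,"fingers":10},
    {"x":0,"y":-0.005,"z":-0.052,"rx":0,"ry":0,"rz":0,"fingers":10}
  ]
}}

```text
clock: 13.4
tcp_pos: [0.49, -0.141, 0.306]
tool_rot: [-0.001, 0.793, 0.609, -0.0]
force: [-1.7, 6.2, -1.9]
gripper_width: 0.0215
grip_force: 40.6
```

>>> {"op": "step_arm", "data": {
  "moves": [
    {"x":0,"y":0.001,"z":-0.01,"rx":0,"ry":0,"rz":0,"fingers":10},
    {"x":0,"y":0.002,"z":-0.021,"rx":0,"ry":0,"rz":0,"fingers":10},
    {"x":0,"y":0.003,"z":-0.031,"rx":0,"ry":0,"rz":0,"fingers":10},
    {"x":0,"y":0.006,"z":-0.041,"rx":0,"ry":0,"rz":0,"fingers":10},
    {"x":0,"y":0.008,"z":-0.051,"rx":0,"ry":0,"rz":0,"fingers":10}
  ]
}}

```text
clock: 13.9
tcp_pos: [0.492, -0.1416, 0.319]
tool_rot: [-0.001, 0.793, 0.609, -0.0]
force: [-2.1, 6.6, 0.0]
gripper_width: 0.0212
grip_force: 40.7
```

>>> {"op": "step_arm", "data": {
  "moves": [
    {"x":0,"y":0.004,"z":-0.01,"rx":0,"ry":0,"rz":0,"fingers":10},
    {"x":0,"y":0.007,"z":-0.02,"rx":0,"ry":0,"rz":0,"fingers":10},
    {"x":0,"y":0.012,"z":-0.03,"rx":0,"ry":0,"rz":0,"fingers":10},
    {"x":-0.001,"y":0.017,"z":-0.039,"rx":0,"ry":0,"rz":0,"fingers":10},
    {"x":-0.001,"y":0.022,"z":-0.048,"rx":0,"ry":0,"rz":0,"fingers":10}
  ]
}}

```text
clock: 14.4
tcp_pos: [0.4973, -0.1432, 0.3314]
tool_rot: [-0.001, 0.793, 0.609, -0.0]
force: [-4.0, 6.0, 2.3]
gripper_width: 0.0215
grip_force: 40.8
```

>>> {"op": "step_arm", "data": {
  "moves": [
    {"x":0,"y":0.006,"z":-0.009,"rx":0,"ry":0,"rz":0,"fingers":10},
    {"x":0,"y":0.012,"z":-0.017,"rx":0,"ry":0,"rz":0,"fingers":10},
    {"x":-0.001,"y":0.018,"z":-0.025,"rx":0,"ry":0,"rz":0,"fingers":10},
    {"x":-0.001,"y":0.025,"z":-0.033,"rx":0,"ry":0,"rz":0,"fingers":10},
    {"x":-0.001,"y":0.033,"z":-0.041,"rx":0,"ry":0,"rz":0,"fingers":10}
  ]
}}

```text
clock: 14.9
tcp_pos: [0.5055, -0.1458, 0.342]
tool_rot: [0.0, 0.793, 0.609, 0.0]
force: [-0.5, 4.9, 2.2]
gripper_width: 0.0217
grip_force: 41.1
```

>>> {"op": "step_arm", "data": {
  "moves": [
    {"x":0,"y":0.008,"z":-0.007,"rx":0,"ry":0,"rz":0,"fingers":10},
    {"x":0,"y":0.016,"z":-0.013,"rx":0,"ry":0,"rz":0,"fingers":10},
    {"x":-0.001,"y":0.024,"z":-0.019,"rx":0,"ry":0,"rz":0,"fingers":10},
    {"x":-0.001,"y":0.033,"z":-0.025,"rx":0,"ry":0,"rz":0,"fingers":10},
    {"x":-0.001,"y":0.042,"z":-0.03,"rx":0,"ry":0,"rz":0,"fingers":10}
  ]
}}

```text
clock: 15.4
tcp_pos: [0.5158, -0.149, 0.3494]
tool_rot: [0.0, 0.793, 0.609, 0.0]
force: [-0.8, 4.0, 2.9]
gripper_width: 0.0215
grip_force: 41.2
```

>>> {"op": "step_arm", "data": {
  "moves": [
    {"x":0,"y":0.01,"z":-0.005,"rx":0,"ry":0,"rz":0,"fingers":10},
    {"x":-0.001,"y":0.019,"z":-0.009,"rx":0,"ry":0,"rz":0,"fingers":10},
    {"x":-0.001,"y":0.029,"z":-0.013,"rx":0,"ry":0,"rz":0,"fingers":10},
    {"x":-0.001,"y":0.039,"z":-0.016,"rx":0,"ry":0,"rz":0,"fingers":10},
    {"x":-0.001,"y":0.049,"z":-0.019,"rx":0,"ry":0,"rz":0,"fingers":10}
  ]
}}

```text
clock: 15.9
tcp_pos: [0.5278, -0.1527, 0.3538]
tool_rot: [0.001, 0.794, 0.609, -0.0]
force: [-0.3, 3.1, 3.6]
gripper_width: 0.0213
grip_force: 41.2
```

>>> {"op": "step_arm", "data": {
  "moves": [
    {"x":0,"y":0.01,"z":-0.002,"rx":0,"ry":0,"rz":0,"fingers":10},
    {"x":-0.001,"y":0.021,"z":-0.003,"rx":0,"ry":0,"rz":0,"fingers":10},
    {"x":-0.001,"y":0.031,"z":-0.004,"rx":0,"ry":0,"rz":0,"fingers":10},
    {"x":-0.001,"y":0.041,"z":-0.005,"rx":0,"ry":0,"rz":0,"fingers":10},
    {"x":-0.002,"y":0.052,"z":-0.005,"rx":0,"ry":0,"rz":0,"fingers":10}
  ]
}}

```text
clock: 16.4
tcp_pos: [0.5402, -0.1566, 0.3547]
tool_rot: [0.0, 0.794, 0.608, -0.0]
force: [-1.0, 0.6, 4.3]
gripper_width: 0.0216
grip_force: 41.3
```

>>> {"op": "step_arm", "data": {
  "moves": [
    {"x":0,"y":0.01,"z":0.001,"rx":0,"ry":0,"rz":0,"fingers":10},
    {"x":-0.001,"y":0.021,"z":0.002,"rx":0,"ry":0,"rz":0,"fingers":10},
    {"x":-0.001,"y":0.031,"z":0.003,"rx":0,"ry":0,"rz":0,"fingers":10},
    {"x":-0.001,"y":0.041,"z":0.006,"rx":0,"ry":0,"rz":0,"fingers":10},
    {"x":-0.002,"y":0.051,"z":0.008,"rx":0,"ry":0,"rz":0,"fingers":10}
  ]
}}

```text
clock: 16.9
tcp_pos: [0.5523, -0.1604, 0.3523]
tool_rot: [0.0, 0.794, 0.608, -0.0]
force: [-1.5, -1.5, 2.9]
gripper_width: 0.0219
grip_force: 41.1
```

```bash
cat >> log.py <<'E'
D+=[[.5715,-.1663,.2698,-4.5,-2.8,14.8],[.5623,-.1635,.2625,2.8,-2.8,11.2],[.5508,-.16,.2571,6.8,-3.2,5.1],[.5381,-.156,.2549,6.3,-3.7,-1],
[.5255,-.152,.2563,6.2,-3.7,-2.3],[.5137,-.1484,.2614,4.3,-2,-2.8],[.5033,-.1452,.27,3.2,2.7,-4.3],[.4959,-.1429,.2805,1.3,5.3,-4.6],
[.4913,-.1414,.2929,-.5,4.1,-3.6],[.49,-.141,.306,-1.7,6.2,-1.9],[.492,-.1416,.319,-2.1,6.6,0],[.4973,-.1432,.3314,-4,6,2.3],
[.5055,-.1458,.342,-.5,4.9,2.2],[.5158,-.149,.3494,-.8,4,2.9],[.5278,-.1527,.3538,-.3,3.1,3.6],[.5402,-.1566,.3547,-1,.6,4.3],[.5523,-.1604,.3523,-1.5,-1.5,2.9]]
E
python3 fit.py
```

```text
centre mm [-3.15872907  0.19095026] free [-3.16897534  0.1734483  50.14643685]
[ 6.5 -1.8  3.2 -4.9 -0.2]
[21.3 -3.1 -2.2 -8.5 -0.1]
[36.3 -2.9 -3.3 -8.5 -0. ]
[51.  -5.3 -6.7 -7.3  0.3]
[65.8 -5.4 -9.8 -8.6  0.6]
[ 79.6  -7.  -10.4  -7.6   0.4]
[ 94.1  -8.  -16.7  -7.3   0.6]
[108.3  -7.5 -20.6  -7.1   0.7]
[121.7  -8.5 -23.   -6.8   0.4]
[135.   -7.9 -13.   -3.9  -0.4]
[149.   -8.7  -7.8  -2.   -0.6]
[164.3  -8.5  -2.9  -1.3  -0.4]
[179.8  -7.1   1.   -1.9  -0. ]
[-164.9   -7.3    0.4   -1.9    0.3]
[-1.497e+02 -5.400e+00  1.000e-01 -8.000e-01  4.000e-01]
[-133.9   -4.7    1.3    3.5    0.3]
[-119.    -4.     2.4    5.5    0.3]
[-103.8   -3.1    2.4    3.8    0.3]
[-88.7  -2.    3.2   5.5   0.2]
[-73.7  -1.1   3.6   5.8   0.2]
[-58.1  -0.9   5.8   4.7   0.2]
[-42.5   0.2   2.8   4.6   0.3]
[-27.5  -0.3   3.4   3.6   0.2]
[-12.3  -0.3   3.8   2.9   0.1]
[ 2.7 -1.3  4.2  0.3 -0.1]
[17.6 -1.9  2.4 -1.8 -0.3]
drag,cos,sin [-4.49019006  3.17557415 -2.65065808] amp 4.13645493645254 rms 0.4332412305892207
```

Heavy side is straight down at about a = 50°. Both drag (4.5 N) and amplitude (4.1 N) agree with the ranges given. The drum has turned just over a full revolution, so I'm now bringing it to 50°.

>>> {"op": "step_arm", "data": {
  "moves": [
    {"x":0,"y":0.011,"z":0.004,"rx":0,"ry":0,"rz":0,"fingers":10},
    {"x":0,"y":0.021,"z":0.008,"rx":0,"ry":0,"rz":0,"fingers":10},
    {"x":-0.001,"y":0.031,"z":0.013,"rx":0,"ry":0,"rz":0,"fingers":10},
    {"x":-0.001,"y":0.042,"z":0.019,"rx":0,"ry":0,"rz":0,"fingers":10},
    {"x":-0.001,"y":0.052,"z":0.025,"rx":0,"ry":0,"rz":0,"fingers":10}
  ]
}}

```text
clock: 17.4
tcp_pos: [0.5647, -0.1641, 0.3459]
tool_rot: [0.0, 0.794, 0.608, -0.001]
force: [-4.4, -6.3, 2.6]
gripper_width: 0.0214
grip_force: 40.9
```

>>> {"op": "step_arm", "data": {
  "moves": [
    {"x":0,"y":0.009,"z":0.006,"rx":0,"ry":0,"rz":0,"fingers":10},
    {"x":0,"y":0.017,"z":0.013,"rx":0,"ry":0,"rz":0,"fingers":10},
    {"x":-0.001,"y":0.026,"z":0.021,"rx":0,"ry":0,"rz":0,"fingers":10},
    {"x":-0.001,"y":0.034,"z":0.029,"rx":0,"ry":0,"rz":0,"fingers":10},
    {"x":-0.001,"y":0.041,"z":0.037,"rx":0,"ry":0,"rz":0,"fingers":10}
  ]
}}

```text
clock: 17.9
tcp_pos: [0.5744, -0.1671, 0.3367]
tool_rot: [0.0, 0.794, 0.608, -0.001]
force: [-4.7, -6.2, 4.6]
gripper_width: 0.0217
grip_force: 40.9
```

>>> {"op": "step_arm", "data": {
  "moves": [
    {"x":0,"y":0,"z":0,"rx":0,"ry":0,"rz":0,"fingers":10},
    {"x":0,"y":0,"z":0,"rx":0,"ry":0,"rz":0,"fingers":10},
    {"x":0,"y":0,"z":0,"rx":0,"ry":0,"rz":0,"fingers":10},
    {"x":0,"y":0,"z":0,"rx":0,"ry":0,"rz":0,"fingers":10},
    {"x":0,"y":0,"z":0,"rx":0,"ry":0,"rz":0,"fingers":10}
  ]
}}

```text
clock: 18.4
tcp_pos: [0.5745, -0.1672, 0.3364]
tool_rot: [0.0, 0.794, 0.608, -0.001]
force: [-2.4, -6.5, 0.5]
gripper_width: 0.0216
grip_force: 40.9
```

```bash
cat >> fit.py <<'E'
fr=(fq*r).sum(1)
def ang(i,extra=None):
    B=A[i] if extra is None else np.c_[A[i],extra[i]]
    x=np.linalg.lstsq(B,ft[i],rcond=None)[0];return round(180-np.degrees(np.arctan2(x[1],x[2])),1),x.round(2)
al=np.arange(len(a));print(ang(al),ang(al,fr),ang(al[np.abs(fr)<12]),ang(al[::2]),ang(al[1::2]))
s=robot.sense();m=axf(s["tcp_pos"]-np.r_[P0[:2],.3047]);print("now deg",np.degrees(np.arctan2(m[0]-c[0],m[2]-c[1])),axf(s["force"]),s["gripper_width"],s["grip_force"],np.abs(s["dq"]).max())
import cv2
cv2.imwrite("pics/c.png",np.hstack([cv2.resize(robot.read_camera("scene")[120:320,180:380,::-1],(400,400)),cv2.resize(robot.read_camera("top")[180:380,320:520,::-1],(400,400))]))
E
python3 fit.py | tail -3
```

```text
drag,cos,sin [-4.49019006  3.17557415 -2.65065808] amp 4.13645493645254 rms 0.4332412305892207
(np.float64(50.1), array([-4.49,  3.18, -2.65])) (np.float64(50.6), array([-4.47,  3.15, -2.59,  0.01])) (np.float64(50.2), array([-4.53,  3.24, -2.7 ])) (np.float64(50.2), array([-4.46,  3.14, -2.62])) (np.float64(50.2), array([-4.52,  3.21, -2.68]))
now deg 50.44312348717478 [-0.59584076 -6.85627588  0.49743249] 0.021568269513073522 40.89838107342075 0.002894269995213575
```

View pics/c.png

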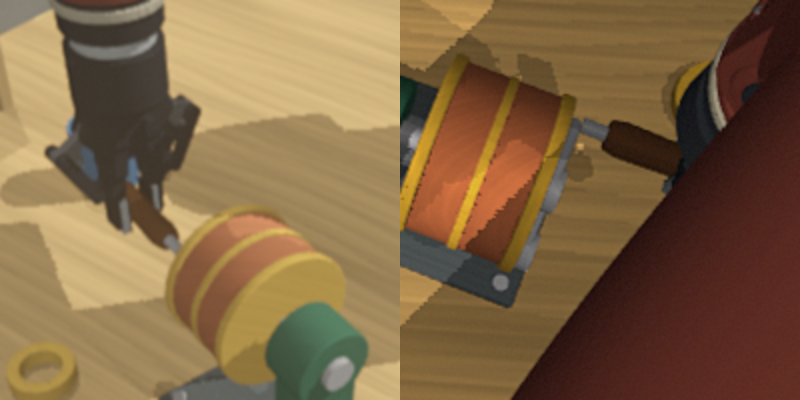

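The gripper holds the handle at about (150,215) in the scene crop. The drum is at rest at 50.4°, and the fits agree on 50 to 51°. Handing in.

```bash
python3 -c "
from bench import robot
print(robot.sign_off())"
```

```text
the job is handed in; nothing more can be done
None
```

I turned the drum slowly right round once, felt the heavy side straight down at a crank angle of about 50°, and handed the job in with the drum at rest at 50.4° and the handle still gripped; sign-off gave no verdict.

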